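# Clip the caddy to the bangle stand and load the foundation

### The arm

A 6-joint arm with a two-finger parallel gripper is mounted at the origin on the work surface. World frame = base frame: x ahead of the robot, y to its left, z up, the work surface at z = 0. Lengths are in m, angles in rad, forces in N, time in s.
With the tool pointing down it reaches from about 0.275 to 0.85 m from the base axis. Payload 19 kg.
Tool frame: the origin (TCP) lies between the finger pads; the fingertips stand 22 mm ahead of it and the grasp point (between the pads) lies 3 mm ahead of it (arm.finger_overhang is the distance from the TCP to the fingertips, in m); z points along the fingers, y is the line along which they close (so a half turn about z gives the same grasp; the last joint's range is limited). The gripper opens to 85 mm and grips with 20 to 120 N. Pads are 22 mm wide; open, the fingers measure 114 mm over their backs; the gripper's body (76 mm by 85 mm) begins 54 mm behind the grasp point. The pads swing forward as they close: fully open they stand 13 mm farther back than shut.
Start: joints at [-1.268, 0.15, 1.437, -0, 1.554, -0.134], TCP at [0.243, -0.521, 0.253] pointing down, gripper open.
Joint ranges: [-2.8, 2.8], [-0.68, 2.1], [0.12, 2.68], [-1.39, 4.53], [0.16, 2.79], [-2.81, 2.81]. Speed limits (rad/s): [1.89, 1.89, 2.22, 3.01, 3.01, 3.01].

### API

Orientations are given as a rotation vector (axis times angle).
In Python, from workcell import arm gives the robot as it stands. The module is installed in compiled form; this text tells all that it offers.
- The arm moves only by the shell command python3 -m jog 'ROWS' [OPENING]. ROWS is text: rows parted by semicolons, each of 4 numbers parted by spaces: the shift along the tool's x, y, z in cm, then the turn about the tool's z in rad. A call has 1 to 8 rows; each row is the pose to reach, as a shift and turn from the pose commanded when the call began, along the tool's axes at that moment; what a row does not reach only later rows make up. A row lasts 1/10 s, in which the tool goes at most 50 mm and 8.59 degrees, less where a joint would pass 70% of its speed; a pose out of reach is approached as far as the arm can. A call with a gripper value outside its range is refused whole. OPENING is the opening, from -1 (shut) to 1 (fully open), set as the call begins (- or left out, the last holds). The fingers move at their own pace and stop on an object; the grip force is fixed at half the most. Time passes only in rows, so rows that repeat a pose let the fingers close. It gives the time, the measured TCP pose, the force, the opening and the grip force at its end, in the units of the state.
- arm.state(): the state, without advancing time (a new reading comes with each control period).
- arm.snapshot(name): name is "scene" or "top" or "wrist"; returns a dict with "img" (480x640x3 uint8, blue, green, red), "camera_matrix" (3x3 intrinsics, pixels), "origin" and "attitude" of the camera in the world; the wrist camera has in their place "T_tool_cam" (4x4, takes a point from camera to tool coordinates, whose origin is the TCP and whose axes are the flange's). Camera axes: x right, y down, z forward; pixel columns grow to the right and rows downward; lengths in m; the calibration is good to about 2 mm. A picture is of the moment at which its call begins: read the wrist's pose just before it. There is no depth.
- arm.sign_off(): hands the job in; it is judged then, once.
The state is a dict: "t": time; "qpos": joint angles; "qd": joint speeds; "tau": joint torques, N m; "tcp_pos": TCP position; "tool_rot": TCP orientation; "ft_force": force on the tool from outside, world axes, zero at the start; "wrist_torque": the same for the moment, N m; "grip_width": opening from 0.0 (shut) to 1.0 (fully open); "grip_force": force on a finger pad.
Only numpy, scipy, OpenCV 4.12 (cv2) and the standard library are available. Lean on these libraries where they do the work, as an engineer would, in place of code of your own. Each camera call takes 0.05 s, during which the arm holds its last target. There are 200 camera calls.

### The job

Slide the white caddy along the table, without lifting or tipping it, until its orange spring clip snaps fully home around the brass post of the stand. Then stand the beige foundation bottle with the gold cap upright in the caddy's empty compartment, setting it down rather than dropping it, and leave the other cosmetics where they are.

Things in the scene. Friction and masses are not known exactly. Their poses are not given: they have to be found in the camera images.
- caddy: Loose white plastic tray, 80 mm (x) by 112 mm (y) by 55 mm high, walls and floor 4 mm, about 0.35 kg. A divider at y = 0 parts two compartments 72 by 50 mm, 51 mm deep: +y is full (sponge, lipsticks, up to 57 mm high), -y is empty. Flat back wall at x = -40 mm. An orange spring clip reaches from the front wall (x = +40 mm) out to x = +118 mm. Origin: centre of the underside; z up.
- clip_seat (a point): Where the post's axis lies when fully clipped in: 82 mm ahead of the caddy's origin on its +x, 24 mm above the table. The two jaws stand at heights 14 to 34 mm and flare to a mouth about 40 mm wide at their tips. A 14 mm post has about 2 mm of play in the seat, between a rigid stop behind it and the closed noses of the jaws.
- jaw_left (a joint): Angle of the clip's jaw on the caddy's +y side (rad): 0 closed (sprung shut), growing as it swings outward; it opens about 0.06 while the post passes its nose. Hinge 46 mm ahead of the caddy's origin.
- jaw_right (a joint): The same for the jaw on the caddy's -y side.
- slot (a point): Centre of the floor of the caddy's empty compartment: at x = 0, y = -28 mm, 4 mm above the table, in the caddy's frame (same axes).
- post (a point): Axis of the fixed stand's upright round brass post, 24 mm above the table. The post is 14 mm thick and ends in a 22 mm ball, 139 mm high in all. It rises from a round black base, 72 mm across and 6 mm thick, over which the clip's jaws pass. The stand cannot move and can be clipped from any side.
- foundation: The foundation bottle: beige round body 34 mm across and 52 mm high, gold cap 24 mm across from 56 mm up to 92 mm, 0.13 kg, standing loose on the table. Origin: centre of the underside; z up.
- dropper: Black round dropper bottle, 30 mm across, 89 mm high, to be left alone. Origin: centre of the underside.
- spray: Green spray bottle with a white head, 40 mm across, 113 mm high, to be left alone. Origin: centre of the underside.
- stick: Grey deodorant-like stick with a white top, 36 mm across, 76 mm high, to be left alone. Origin: centre of the underside.
- compact: Flat round black compact, 66 mm across, 16 mm high, to be left alone. Origin: centre of the underside.
- powder: Flat round powder jar, white with a pinkish lid, 62 mm across, 24 mm high, to be left alone. Origin: centre of the underside.
There are look-alikes about, which are no part of the job. What is shaped like the caddy but blue, purple or turquoise is not meant.

How it is judged:
By the outcome, as a careful person would: the job done as asked, in the order asked, and still so for the second after the job is handed in, with the robot touching nothing.
It also fails if it takes over 59 s, if anything falls off the work surface, if the arm or the gripper's body presses on something with over 40 N, if the wrist force passes 120 N, or if a joint passes its speed limit or range.

## Working session

There is one attempt and no reset: what is moved stays moved. The work goes in short steps, Python scripts to look and compute and a shell command to move; the robot and the scene stay as the last step left them, time stands still between calls to the robot, and variables do not carry over. Pictures are saved under pics/ and viewed, at most 10 in all, crops included, and the job is handed in when it is done.

```bash
mkdir -p pics; cat > h.py <<'E'
import numpy as np, cv2
from scipy.spatial.transform import Rotation as R
from workcell import arm
def snap(name,fn):
    s=arm.state(); d=arm.snapshot(name); cv2.imwrite('pics/'+fn,d['img']); 
    K=np.array(d['camera_matrix'])
    if 'T_tool_cam' in d:
        T=np.eye(4);T[:3,:3]=R.from_rotvec(s['tool_rot']).as_matrix();T[:3,3]=s['tcp_pos']
        T=T@np.array(d['T_tool_cam']);o=T[:3,3];A=T[:3,:3]
    else:
        o=np.array(d['origin']);A=np.array(d['attitude']); A=A if A.shape==(3,3) else R.from_rotvec(A).as_matrix()
    np.savez('pics/'+fn+'.npz',K=K,o=o,A=A); return d
def px(fn,u,v,z):
    c=np.load('pics/'+fn+'.npz'); r=c['A']@np.linalg.inv(c['K'])@np.array([u,v,1.]); o=c['o']
    return np.round(o+r*(z-o[2])/r[2],4)
def proj(fn,p):
    c=np.load('pics/'+fn+'.npz'); q=c['K']@c['A'].T@(np.array(p)-c['o']); return np.round(q[:2]/q[2],1)
E
python3 - <<'E'
from h import *
for n in('scene','top'):
    d=snap(n,n+'1.png'); print(n,d['origin'],d['attitude'],d['camera_matrix'])
s=arm.state();print(s['tool_rot'],s['t'])
print(R.from_rotvec(s['tool_rot']).as_matrix().round(3),arm.finger_overhang)
E
```

```text
scene [ 1.10135906 -0.10900292  0.80751788] [-2.01054831 -1.59191704  0.57897918] [[520.68955388   0.         321.80429435]
 [  0.         520.68955388 247.52009775]
 [  0.           0.           1.        ]]
top [ 0.21521764 -0.01248121  1.50460051] [-2.11803116  2.10807029 -0.20123171] [[602.37673697   0.         322.21245217]
 [  0.         602.37673697 247.52086771]
 [  0.           0.           1.        ]]
[-3.06593460e+00 -6.80449419e-01  7.50292637e-05] 0.1
[[ 0.906  0.423 -0.   ]
 [ 0.423 -0.906  0.001]
 [ 0.    -0.001 -1.   ]] 0.022
```

View pics/top1.png

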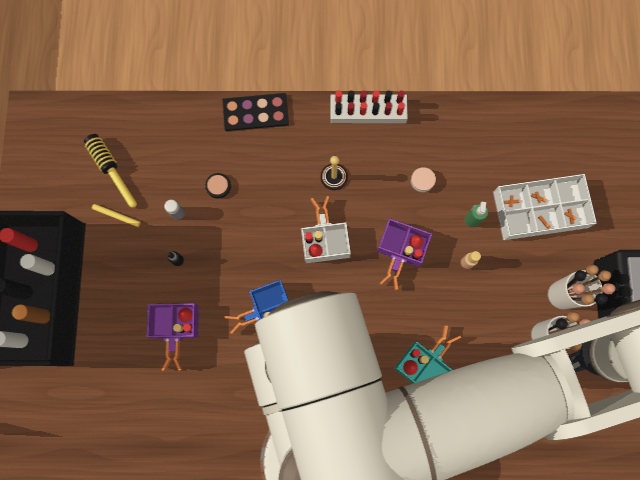

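View pics/scene1.png

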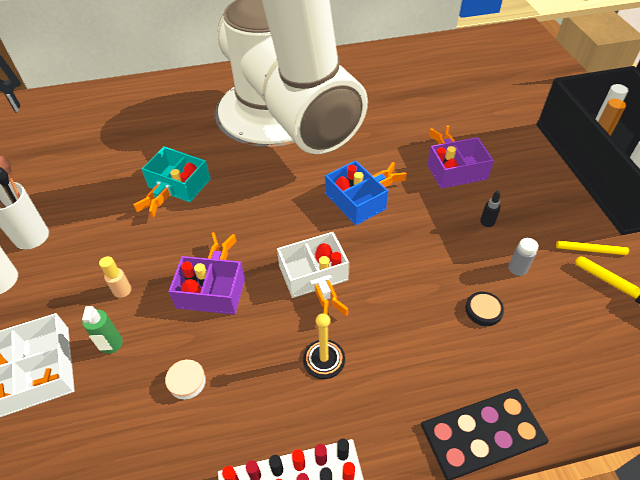

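The white caddy is at top (326,242), clip pointing up toward the stand at (334,176). The foundation bottle (beige, gold cap) is at top (471,260). The other caddy shapes are purple (405,242 and 173,320), blue (268,300) and turquoise (423,362), so the white one fits. I'll confirm with an enlarged crop.

```bash
python3 - <<'E'
from h import *
im=cv2.imread('pics/top1.png')
a=cv2.resize(im[150:280,280:380],None,fx=4.4,fy=4.4,interpolation=cv2.INTER_CUBIC)
b=cv2.resize(im[230:290,440:500],None,fx=5,fy=5,interpolation=cv2.INTER_CUBIC)
o=np.zeros((572,760,3),np.uint8);o[:a.shape[0],:440]=a;o[:300,450:750]=b
cv2.imwrite('pics/crop1.png',o)
for n,u,v,z in[('post base',334,177,.006),('ball',335,160,.128),('cadctr',326,242,.055),('found cap',474,256,.092),('found base',469,263,0.0)]:print(n,px('top1.png',u,v,z))
E
```

```text
post base [ 0.7038 -0.0281  0.006 ]
ball [ 0.7067 -0.0291  0.128 ]
cadctr [ 0.5208 -0.0082  0.055 ]
found cap [ 0.4803 -0.3607  0.092 ]
found base [ 0.4795 -0.37    0.    ]
```

View pics/crop1.png

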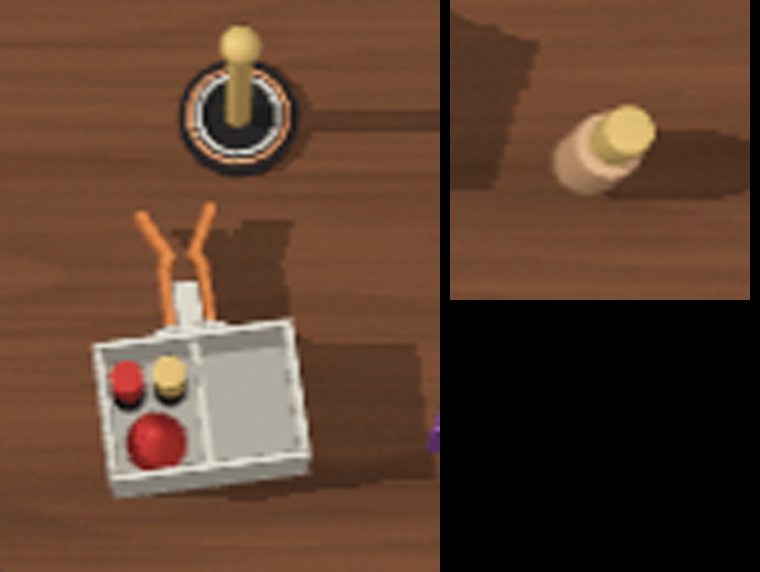

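The crop confirms it: white rim corners at crop (95,345), (292,321), (309,457) and (113,478), empty compartment on the right, orange clip facing the brass post at (238,117). The bottle with the gold cap is the one in the right-hand inset.

```bash
python3 - <<'E'
from h import *
c=[(95,345),(292,321),(309,457),(113,478)]
P=np.array([px('top1.png',280+(u+.5)/4.4-.5,150+(v+.5)/4.4-.5,.055) for u,v in c]);print(P)
ctr=P.mean(0); fx=(P[0]+P[1]-P[2]-P[3])/2; fy=(P[0]+P[3]-P[1]-P[2])/2
print('ctr',ctr,'len',np.hypot(*fx[:2]),np.hypot(*fy[:2]),'yaw',np.degrees(np.arctan2(fx[1],fx[0])),np.degrees(np.arctan2(-fy[0],fy[1])))
print('post',px('top1.png',280+238/4.4-.4,150+117/4.4-.4,.006))
for u,v,z in[(630,132,.092),(588,163,0.01)]: print('bottle',px('top1.png',440+(u-450)/5-.4,230+v/5-.4,z))
print([px('top1.png',280+u/4.4-.4,150+v/4.4-.4,.034) for u,v in[(142,215),(209,206)]])
yaw=np.radians(6.8);u=np.array([np.cos(yaw),np.sin(yaw)]);w=np.array([-u[1],u[0]])
print('grasp', ctr[:2]-.038*u-.017*w)
E
```

```text
[[ 0.5559  0.0533  0.055 ]
 [ 0.5701 -0.0574  0.055 ]
 [ 0.4923 -0.0667  0.055 ]
 [ 0.48    0.0423  0.055 ]]
ctr [ 0.524575 -0.007125  0.055   ] len 0.0775173851468172 0.11064621547978948 yaw 7.523820438638627 6.8777349392223055
post [ 0.706  -0.0273  0.006 ]
bottle [ 0.4803 -0.3645  0.092 ]
bottle [ 0.4798 -0.3632  0.01  ]
[array([0.6378, 0.0282, 0.034 ]), array([ 0.6433, -0.0104,  0.034 ])]
grasp [ 0.48885518 -0.02850476]
```

```bash
python3 -m jog '10 -8 0 -0.3; 20 -16 0 -0.5; 30 -24 0 -0.7; 43 -34.3 0 -0.9; 43 -34.3 0 -1.257; 43 -34.3 0 -1.257; 43 -34.3 0 -1.257; 43 -34.3 0 -1.257' 0.0; python3 -c "
from h import *
s=arm.state();print(s['tcp_pos'],R.from_rotvec(s['tool_rot']).as_matrix().round(3),s['grip_width'])"
```

```text
t: 0.9
tcp_pos: [0.4213, -0.1607, 0.2533]
tool_rot: [2.14, 2.3, 0.0]
ft_force: [0.8, -0.4, 0.7]
grip_width: 0.499
grip_force: 0.0
[ 0.42128585 -0.16067404  0.2533103 ] [[-0.072  0.997  0.   ]
 [ 0.997  0.072  0.   ]
 [-0.     0.    -1.   ]] 0.4994409919779336
```

```bash
python3 -m jog '4 2 0 -0.05; 8 5 3 -0.05; 12 7.4 7 -0.05; 12 7.4 7 -0.05; 12 7.4 7 -0.05; 12 7.4 7 -0.05; 12 7.4 7 -0.05' ; python3 -c "
from h import *
snap('wrist','w1.png');s=arm.state();print(s['tcp_pos'],R.from_rotvec(s['tool_rot']).as_matrix().round(3))
cc=np.array(s['tcp_pos']);print('grasp px',[proj('w1.png',[cc[0],cc[1],z]) for z in(.055,0)])"
```

```text
t: 1.6
tcp_pos: [0.4869, -0.0389, 0.1842]
tool_rot: [2.089, 2.345, 0.001]
ft_force: [-0.8, -0.8, -0.1]
grip_width: 0.502
grip_force: 0.0
[ 0.48695468 -0.03900157  0.18425926] [[-0.115  0.993  0.001]
 [ 0.993  0.115 -0.   ]
 [-0.001  0.001 -1.   ]]
grasp px [array([326.7, 236.4]), array([326.8, 218.9])]
```

View pics/w1.png

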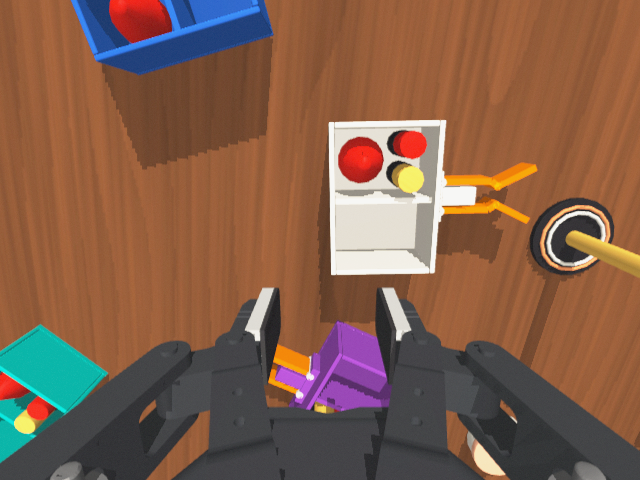

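Wrist view: white rim corners at (331,122), (445,121), (435,273) and (331,274), divider at row 198, post base centre at (572,236).

```bash
python3 -c "
from h import *
P=np.array([px('w1.png',u,v,.055) for u,v in[(331,122),(445,121),(435,273),(331,274)]]);print(P,P.mean(0))
print('back wall at divider / -y corner',px('w1.png',332,198,.055),'post',px('w1.png',572,236,.006))
e=P[0]-P[3];print('back yaw',np.degrees(np.arctan2(-e[0],e[1])))
e=P[1]-P[2];print('front yaw',np.degrees(np.arctan2(-e[0],e[1])),np.linalg.norm(P[0]-P[3]),np.linalg.norm(P[0]-P[1]))
"
```

```text
[[ 0.4805  0.0418  0.055 ]
 [ 0.5573  0.0514  0.055 ]
 [ 0.5733 -0.0586  0.055 ]
 [ 0.4937 -0.0687  0.055 ]] [ 0.5262   -0.008525  0.055   ]
back wall at divider / -y corner [ 0.4874 -0.0098  0.055 ] post [ 0.706  -0.0278  0.006 ]
back yaw 6.812102251337545
front yaw 8.275892827075209 0.11128562350995747 0.07739767438366611
```

```bash
python3 -m jog '0.9 0.3 2 -0.01; 0.9 0.3 4 -0.01; 0.9 0.3 7 -0.01; 0.9 0.3 7 -0.01; 0.9 0.3 7 -0.01'; python3 -c "
from h import *
s=arm.state();p=np.array(s['tcp_pos']);M=R.from_rotvec(s['tool_rot']).as_matrix();print(p,M.round(3),'shift cm',100*M.T@(np.array([.4895,-.0297,.037])-p))"
```

```text
t: 2.15
tcp_pos: [0.4889, -0.0294, 0.1143]
tool_rot: [2.078, 2.356, 0.0]
ft_force: [-0.9, -0.7, 0.1]
grip_width: 0.502
grip_force: 0.0
[ 0.48894056 -0.02937572  0.11434988] [[-0.125  0.992  0.   ]
 [ 0.992  0.125 -0.   ]
 [-0.     0.    -1.   ]] shift cm [-0.03873648  0.04973075  7.7350016 ]
```

```bash
python3 -m jog '0 0.1 2; 0 0.1 4; 0 0.1 6; 0 0.1 7.6; 0 0.1 7.6; 0 0.1 7.6;0 0.1 7.6' && python3 -m jog '0 0 0;0 0 0;0 0 0;0 0 0;0 0 0;0 0 0;0 0 0;0 0 0' -1
```

```text
invalid input at $[0]: expected 4 numbers
```

```bash
python3 -m jog '0 0.1 2 0; 0 0.1 4 0; 0 0.1 6 0; 0 0.1 7.6 0; 0 0.1 7.6 0; 0 0.1 7.6 0;0 0.1 7.6 0' && python3 -m jog '0 0 0 0;0 0 0 0;0 0 0 0;0 0 0 0;0 0 0 0;0 0 0 0;0 0 0 0;0 0 0 0' -1
```

```text
t: 2.85
tcp_pos: [0.4907, -0.0289, 0.039]
tool_rot: [2.076, 2.355, 0.002]
ft_force: [-0.5, -0.8, 0.2]
grip_width: 0.504
grip_force: 0.0
t: 3.65
tcp_pos: [0.49, -0.0286, 0.0378]
tool_rot: [2.077, 2.357, 0.0]
ft_force: [-1.4, 1.6, 6.9]
grip_width: 0.037
grip_force: 59.4
```

```bash
python3 -m jog '-0.2 0.4 0 0.015; -0.5 0.9 0 0.03; -0.8 1.4 0 0.05; -1.1 2 0 0.07; -1.4 2.6 0 0.09; -1.7 3.2 0 0.11; -2 3.8 0 0.126; -2 3.8 0 0.126'; python3 - <<'E'
from h import *
snap('wrist','w2.png');snap('top','top2.png');s=arm.state();M=R.from_rotvec(s['tool_rot']).as_matrix();print(s['tcp_pos'],M.round(3))
a=cv2.imread('pics/w2.png');b=cv2.imread('pics/top2.png')[150:280,260:420]
b=cv2.resize(b,(393,320),interpolation=cv2.INTER_CUBIC)
o=np.zeros((320,800,3),np.uint8);o[:,:400]=cv2.resize(a,(400,300))[:300].repeat(1,0) if 0 else np.vstack([cv2.resize(a,(400,300)),np.zeros((20,400,3),np.uint8)]);o[:,405:798]=b
cv2.imwrite('pics/c2.png',o)
E
```

```text
t: 4.45
tcp_pos: [0.5309, -0.0439, 0.0378]
tool_rot: [2.221, 2.22, 0.001]
ft_force: [3.9, -0.1, 3.0]
grip_width: 0.042
grip_force: 59.2
[ 0.53081827 -0.04384143  0.03782665] [[-0.     1.     0.002]
 [ 1.     0.    -0.   ]
 [-0.     0.002 -1.   ]]
```

View pics/c2.png

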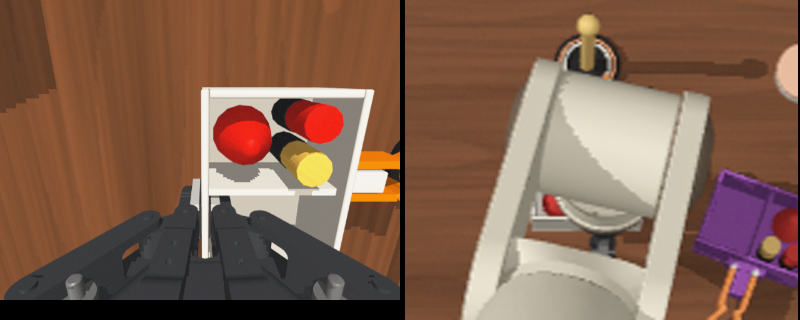

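The grip is square on the back wall. In the wrist view the +y rear rim corner is at (205,89), or (328,142) at full size; the top view is mostly hidden by the arm.

```bash
python3 - <<'E'
from h import *
for n,u,v in[('back+y',205,89),('front+y',373,91)]: print(n,px('w2.png',u*1.6,v*1.6,.055))
im=cv2.imread('pics/w2.png');h=cv2.cvtColor(im,cv2.COLOR_BGR2HSV)
m=(h[...,0]>5)&(h[...,0]<18)&(h[...,1]>220)&(h[...,2]>200)
ys,xs=np.where(m&(np.arange(640)[None]>555));
for c in(600,620,635):
    r=np.sort(ys[xs==c]);print(c,[ (g[0],g[-1]) for g in np.split(r,np.where(np.diff(r)>2)[0]+1) if len(g)])
print('jaws mid', [px('w2.png',620,v,.034) for v in(250,310)])
print('expect seat line',proj('w2.png',[.66,-.0275,.034]))
E
```

```text
back+y [0.5316 0.0277 0.055 ]
front+y [0.6089 0.0269 0.055 ]
600 [(np.int64(243), np.int64(269)), (np.int64(309), np.int64(322))]
620 [(np.int64(245), np.int64(269)), (np.int64(298), np.int64(321))]
635 [(np.int64(246), np.int64(270)), (np.int64(294), np.int64(296)), (np.int64(299), np.int64(310)), (np.int64(316), np.int64(319))]
jaws mid [array([ 0.6419, -0.012 ,  0.034 ]), array([ 0.6481, -0.0372,  0.034 ])]
expect seat line [656.6 287.7]
```

```bash
python3 -m jog '0 0.6 0 0;0 1.2 0 0;0 1.8 0 0;0 2.4 0 0;0 2.9 0 0;0 3.3 0 0;0 3.6 0 0;0 3.6 0 0'; python3 -m jog '0 0.3 0 0;0 0.6 0 0;0 0.9 0 0;0 0.9 0 0'; python3 -m jog '0 0.3 0 0;0 0.6 0 0;0 0.6 0 0'
```

```text
t: 5.35
tcp_pos: [0.5657, -0.0436, 0.0378]
tool_rot: [-2.22, -2.222, 0.001]
ft_force: [-6.5, -0.2, 12.9]
grip_width: 0.037
grip_force: 61.0
t: 5.75
tcp_pos: [0.5736, -0.0438, 0.0379]
tool_rot: [-2.219, -2.22, 0.004]
ft_force: [-20.1, -2.0, 21.7]
grip_width: 0.039
grip_force: 62.3
t: 6.05
tcp_pos: [0.5803, -0.0437, 0.0378]
tool_rot: [-2.22, -2.221, 0.002]
ft_force: [-10.4, -1.4, 14.6]
grip_width: 0.041
grip_force: 61.5
```

```bash
python3 -m jog '0 0.15 0 0;0 0.3 0 0;0 0.3 0 0'; python3 -m jog '0 0.1 0 0;0 0.2 0 0;0 0.2 0 0'
```

```text
t: 6.35
tcp_pos: [0.5833, -0.0437, 0.0378]
tool_rot: [-2.22, -2.221, 0.002]
ft_force: [-9.6, -0.8, 13.9]
grip_width: 0.039
grip_force: 61.3
t: 6.65
tcp_pos: [0.5854, -0.0438, 0.0378]
tool_rot: [-2.22, -2.221, 0.002]
ft_force: [-9.5, -1.7, 15.2]
grip_width: 0.037
grip_force: 61.3
```

```bash
python3 -m jog '0 0.1 0 0;0 0.1 0 0'; python3 -m jog '0 0.1 0 0;0 0.1 0 0';  python3 - <<'E'
from h import *
snap('scene','s3.png');snap('wrist','w3.png')
a=cv2.resize(cv2.imread('pics/s3.png')[230:390,240:400],(480,480),interpolation=cv2.INTER_CUBIC)
b=cv2.imread('pics/w3.png')[120:440,320:640]
o=np.zeros((480,800,3),np.uint8);o[:,:480]=a;o[:320,480:]=b;cv2.imwrite('pics/c3.png',o)
E
```

```text
t: 6.85
tcp_pos: [0.5863, -0.0438, 0.0379]
tool_rot: [-2.22, -2.221, 0.002]
ft_force: [-9.9, -1.3, 14.7]
grip_width: 0.038
grip_force: 61.4
t: 7.05
tcp_pos: [0.5872, -0.0438, 0.0379]
tool_rot: [-2.22, -2.221, 0.002]
ft_force: [-10.9, -2.5, 15.5]
grip_width: 0.04
grip_force: 61.4
```

View pics/c3.png

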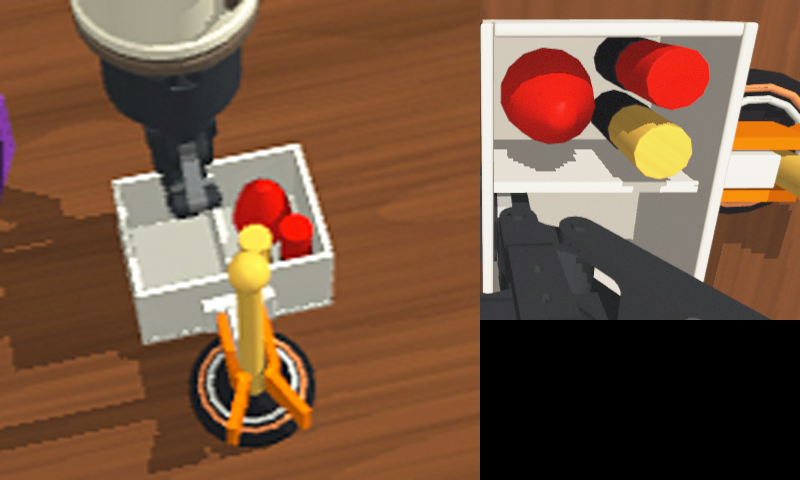

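The scene crop shows the post between the jaws, with the noses at about (245,378) and (270,372). I'll keep creeping until the rigid stop shows up as force.

```bash
for i in 1; do python3 -m jog '0 0.1 0 0;0 0.1 0 0'; done; python3 -m jog '0 0.1 0 0;0 0.1 0 0';python3 -m jog '0 0.1 0 0;0 0.1 0 0'; python3 - <<'E'
from h import *
f=lambda u,v:(240+u/3,230+v/3)
print('post z24',[((proj('s3.png',[.706,-.0275,z])-[240,230])*3).round(0) for z in(.006,.014,.034)])
print([px('s3.png',*f(u,v),.034) for u,v in[(245,376),(270,370),(236,440),(305,420)]])
E
```

```text
t: 7.35
tcp_pos: [0.5882, -0.0437, 0.0378]
tool_rot: [-2.22, -2.221, 0.002]
ft_force: [-11.1, -1.5, 15.4]
grip_width: 0.037
grip_force: 61.5
t: 7.55
tcp_pos: [0.5883, -0.0437, 0.0378]
tool_rot: [-2.219, -2.22, 0.004]
ft_force: [-21.7, -1.8, 22.2]
grip_width: 0.033
grip_force: 62.3
t: 7.75
tcp_pos: [0.5884, -0.0437, 0.0378]
tool_rot: [-2.218, -2.219, 0.007]
ft_force: [-31.7, -1.5, 28.2]
grip_width: 0.039
grip_force: 63.3
post z24 [array([256., 383.]), array([256., 376.]), array([255., 359.])]
[array([ 0.7145, -0.0352,  0.034 ]), array([ 0.7142, -0.0211,  0.034 ]), array([ 0.7497, -0.0481,  0.034 ]), array([ 0.7471, -0.0098,  0.034 ])]
```

It hits the rigid stop at TCP x = 0.588 and the noses sit about 8 mm beyond the post axis, so the clip is home. I'll relax the push, release and go up.

```bash
python3 -m jog '0 -0.1 0 0;0 -0.25 0 0;0 -0.25 0 0'; python3 -m jog '0 0 0 0;0 0 0 0;0 0 0 0;0 0 0 0' -0.4; python3 -m jog '0 0 -1 0;0 0 -3 0;0 0 -6 0;0 0 -10 0;0 0 -14 0;0 0 -18 0;0 0 -18 0;0 0 -18 0'; python3 - <<'E'
from h import *
snap('wrist','w4.png')
s=arm.state();p=np.array(s['tcp_pos']);M=R.from_rotvec(s['tool_rot']).as_matrix();print('shift cm',100*M.T@(np.array([.480,-.364,.22])-p))
E
```

```text
t: 8.05
tcp_pos: [0.5882, -0.0437, 0.0379]
tool_rot: [-2.221, -2.222, 0.0]
ft_force: [-5.0, -0.3, 10.7]
grip_width: 0.04
grip_force: 61.2
t: 8.45
tcp_pos: [0.5884, -0.0436, 0.0371]
tool_rot: [-2.221, -2.221, 0.0]
ft_force: [0.2, -0.1, 0.4]
grip_width: 0.304
grip_force: 0.0
t: 9.25
tcp_pos: [0.5887, -0.0437, 0.2186]
tool_rot: [2.22, 2.22, 0.002]
ft_force: [0.0, 0.6, -0.0]
grip_width: 0.299
grip_force: 0.0
shift cm [-32.03542813 -10.83261067  -0.27267388]
```

View pics/w4.png

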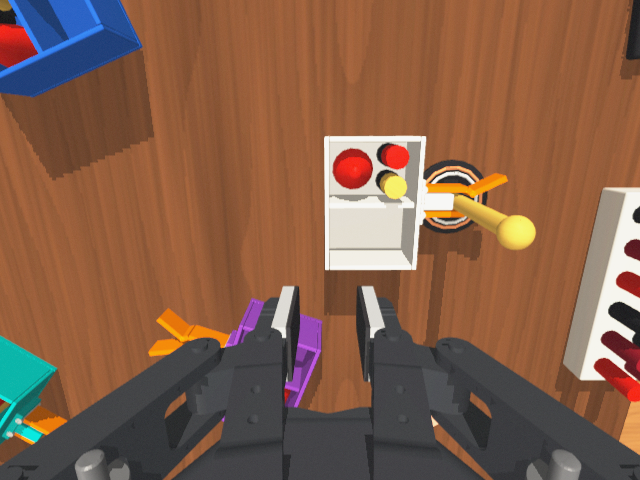

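The caddy is still seated, rim corners at (325,137), (425,137), (415,269) and (325,270), with its jaws around the post and the empty compartment clear. Next, the bottle.

```bash
python3 -c "
from h import *
P=np.array([px('w4.png',u,v,.055) for u,v in[(325,137),(425,137),(415,269),(325,270)]]);print(P,P.mean(0))"
python3 -m jog '-4 -1.4 0 0;-8 -2.8 0 0;-12 -4.2 0 0;-16 -5.6 0 0;-20 -7 0 0;-24 -8.4 0 0;-28 -10 0 0;-32 -10.8 0 0' 0.0; python3 -m jog '0 0 1 0;0 0 2 0;0 0 2 0;0 0 2 0'; python3 - <<'E'
from h import *
snap('wrist','w5.png')
s=arm.state();p=np.array(s['tcp_pos']);M=R.from_rotvec(s['tool_rot']).as_matrix();print(p,M.round(3),'shift cm',100*M.T@(np.array([.480,-.364,.08])-p),[proj('w5.png',[.48,-.364,z]) for z in(0,.092)])
E
```

```text
[[ 0.5875  0.0271  0.055 ]
 [ 0.6657  0.0272  0.055 ]
 [ 0.6661 -0.0837  0.055 ]
 [ 0.5873 -0.0846  0.055 ]] [ 0.62665 -0.0285   0.055  ]
t: 10.1
tcp_pos: [0.4789, -0.365, 0.2161]
tool_rot: [-2.22, -2.219, 0.0]
ft_force: [-0.3, 0.2, -0.3]
grip_width: 0.495
grip_force: 0.0
t: 10.5
tcp_pos: [0.4808, -0.3626, 0.1969]
tool_rot: [-2.219, -2.222, -0.0]
ft_force: [-0.3, -0.1, 0.5]
grip_width: 0.503
grip_force: 0.0
[ 0.4809441  -0.36277698  0.19739884] [[-0.001  1.    -0.   ]
 [ 1.     0.001  0.   ]
 [ 0.    -0.    -1.   ]] shift cm [-0.12468875 -0.09367159 11.73986489] [array([326.3, 217.5]), array([325.7, 248.8])]
```

View pics/w5.png

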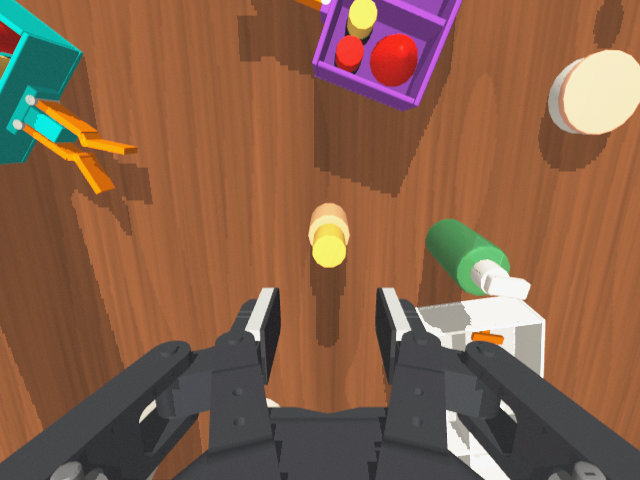

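The cap centre is at (329,250), about 3 px right of the prediction, so I correct by 1 mm and descend onto the cap.

```bash
python3 -m jog '-0.15 0.1 3 0;-0.15 0.1 6 0;-0.15 0.1 9 0;-0.15 0.1 11 0;-0.15 0.1 12 0;-0.15 0.1 12 0;-0.15 0.1 12 0'; python3 -m jog '0 0 0 0;0 0 0 0;0 0 0 0;0 0 0 0;0 0 0 0;0 0 0 0' -1; python3 -m jog '0 0 -2 0;0 0 -5 0;0 0 -9 0;0 0 -12 0;0 0 -12 0;0 0 -12 0'; python3 - <<'E'
from h import *
s=arm.state();p=np.array(s['tcp_pos']);M=R.from_rotvec(s['tool_rot']).as_matrix();print(p,M.round(3),'shift cm',100*M.T@(np.array([.6265,-.0565,.2])-p))
E
```

```text
t: 11.25
tcp_pos: [0.4821, -0.3653, 0.0785]
tool_rot: [2.22, 2.221, 0.0]
ft_force: [-0.2, 0.2, 0.5]
grip_width: 0.503
grip_force: 0.0
t: 11.85
tcp_pos: [0.482, -0.3656, 0.0787]
tool_rot: [2.22, 2.22, 0.0]
ft_force: [-0.1, 0.8, 5.8]
grip_width: 0.262
grip_force: 58.5
t: 12.45
tcp_pos: [0.4816, -0.3653, 0.1981]
tool_rot: [2.22, 2.22, 0.0]
ft_force: [-0.1, 1.3, -1.6]
grip_width: 0.268
grip_force: 58.8
[ 0.48164091 -0.36530394  0.19806895] [[ 0.     1.     0.001]
 [ 1.    -0.    -0.001]
 [-0.001  0.001 -1.   ]] shift cm [30.88089552 14.4846252  -0.20857788]
```

```bash
python3 -m jog '3 1 0 0;7 2.6 0 0;11 4.5 0 0;15 6.5 0 0;19 8.5 0 0;23 10.5 0 0;27 12.5 0 0;30 14 0 0'; python3 -m jog '0.9 0.5 0 0;0.9 0.5 0 0;0.9 0.5 0 0;0.9 0.5 0 0'; python3 - <<'E'
from h import *
snap('wrist','w6.png')
s=arm.state();p=np.array(s['tcp_pos']);M=R.from_rotvec(s['tool_rot']).as_matrix();print(p,M.round(3),'shift cm',100*M.T@(np.array([.6265,-.0565,.0827])-p))
E
```

```text
t: 13.25
tcp_pos: [0.6219, -0.0626, 0.1959]
tool_rot: [-2.219, -2.221, 0.001]
ft_force: [0.7, -1.2, -1.5]
grip_width: 0.262
grip_force: 58.9
t: 13.65
tcp_pos: [0.626, -0.0574, 0.1971]
tool_rot: [-2.223, -2.22, 0.001]
ft_force: [-0.2, 0.6, -1.3]
grip_width: 0.264
grip_force: 58.9
[ 0.62611689 -0.05743398  0.19720276] [[ 0.001  1.    -0.   ]
 [ 1.    -0.001 -0.   ]
 [-0.    -0.    -1.   ]] shift cm [ 0.09379185  0.041043   11.45026287]
```

View pics/w6.png

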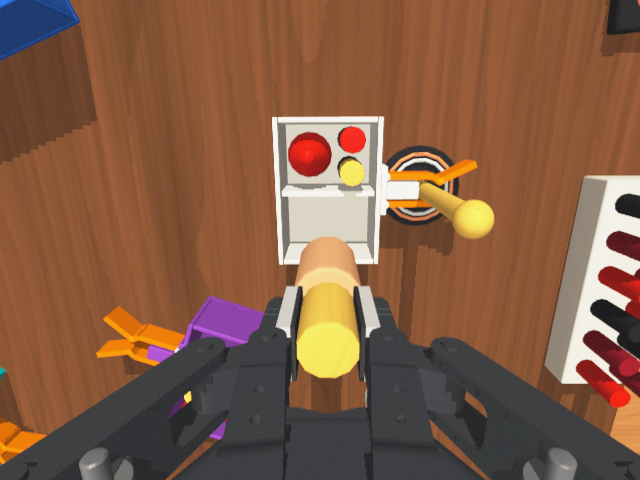

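The bottle hangs straight over the empty compartment, with rim columns 273–383 centred on the bottle at 328. I'll lower it gently.

```bash
python3 -m jog '0.1 0 3 0;0.1 0 5 0;0.1 0 7 0;0.1 0 9 0;0.1 0 10 0;0.1 0 10.8 0;0.1 0 10.8 0;0.1 0 10.8 0'; python3 -m jog '0 0 0.2 0;0 0 0.4 0;0 0 0.4 0;0 0 0.4 0'; python3 -m jog '0 0 0.1 0;0 0 0.2 0;0 0 0.2 0'
```

```text
t: 14.5
tcp_pos: [0.6268, -0.0554, 0.0901]
tool_rot: [2.221, 2.221, 0.001]
ft_force: [-0.3, -0.4, -0.8]
grip_width: 0.266
grip_force: 59.0
t: 14.9
tcp_pos: [0.6265, -0.0551, 0.0854]
tool_rot: [-2.221, -2.221, -0.0]
ft_force: [-1.3, 0.4, -1.9]
grip_width: 0.265
grip_force: 59.0
t: 15.2
tcp_pos: [0.6265, -0.0552, 0.0831]
tool_rot: [-2.221, -2.221, 0.0]
ft_force: [-0.5, -0.0, -1.3]
grip_width: 0.265
grip_force: 59.0
```

```bash
python3 -m jog '0 0 0.1 0;0 0 0.1 0'; python3 -m jog '0 0 0.1 0;0 0 0.1 0'
```

```text
t: 15.4
tcp_pos: [0.6266, -0.0553, 0.0828]
tool_rot: [2.221, 2.221, 0.0]
ft_force: [-2.4, 1.2, 4.3]
grip_width: 0.265
grip_force: 59.6
t: 15.6
tcp_pos: [0.6268, -0.0552, 0.0827]
tool_rot: [2.221, 2.221, 0.001]
ft_force: [-6.8, 1.3, 15.4]
grip_width: 0.263
grip_force: 60.9
```

Contact with the floor. Ease off, release, go up and look.

```bash
python3 -m jog '0 0 -0.1 0;0 0 -0.1 0'; python3 -m jog '0 0 0 0;0 0 0 0;0 0 0 0;0 0 0 0' 0.0; python3 -m jog '0 0 -1 0;0 0 -3 0;0 0 -6 0;0 0 -10 0;0 0 -14 0;0 0 -16 0;0 0 -16 0'; python3 -m jog '-4 -3 0 0;-8 -7 0 0;-12 -11 0 0;-16 -15 0 0;-20 -18 0 0;-24 -18 0 0;-24 -18 0 0;-24 -18 0 0'; python3 - <<'E'
from h import *
snap('scene','s7.png');snap('top','t7.png')
a=cv2.resize(cv2.imread('pics/s7.png')[230:390,230:390],(480,480),interpolation=cv2.INTER_CUBIC)
b=cv2.resize(cv2.imread('pics/t7.png')[150:260,290:370],(320,440),interpolation=cv2.INTER_CUBIC)
o=np.zeros((480,800,3),np.uint8);o[:,:480]=a;o[:440,480:]=b;cv2.imwrite('pics/c7.png',o)
E
```

```text
t: 15.8
tcp_pos: [0.6267, -0.0552, 0.0828]
tool_rot: [2.221, 2.221, 0.001]
ft_force: [-2.8, -0.3, 6.3]
grip_width: 0.266
grip_force: 59.6
t: 16.2
tcp_pos: [0.6265, -0.0552, 0.0822]
tool_rot: [-2.221, -2.221, 0.0]
ft_force: [0.4, 0.8, 0.2]
grip_width: 0.501
grip_force: 0.0
t: 16.9
tcp_pos: [0.6274, -0.0553, 0.2467]
tool_rot: [2.218, 2.218, 0.005]
ft_force: [-0.2, 0.1, 0.6]
grip_width: 0.499
grip_force: 0.0
t: 17.7
tcp_pos: [0.4458, -0.2962, 0.2418]
tool_rot: [-2.224, -2.218, -0.0]
ft_force: [0.4, 0.3, 0.3]
grip_width: 0.499
grip_force: 0.0
```

View pics/c7.png

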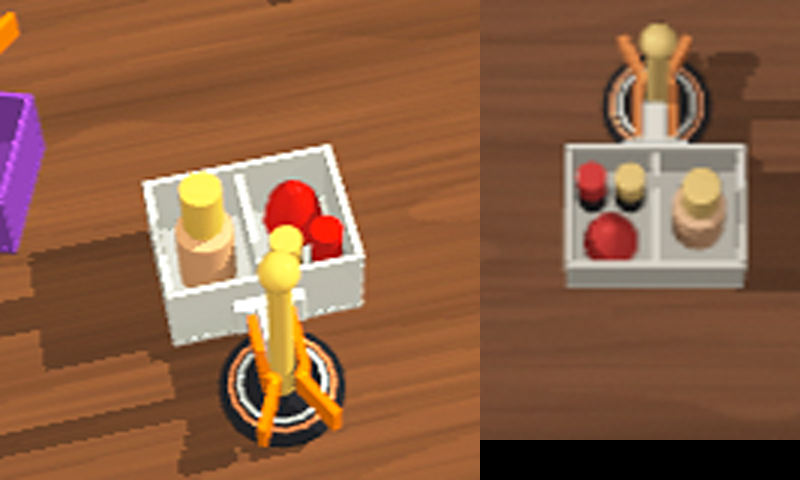

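The bottle stands upright in the empty compartment, at (205,225) in the scene crop and (698,210) in the top crop. The clip's jaws are closed around the post and the robot is clear, so I'll hand in.

```bash
python3 -c "
from workcell import arm
print(arm.sign_off())"
```

```text
the job is handed in; nothing more can be done
None
```

The job is handed in after about 18 s of robot time: the white caddy is clipped home on the brass post, the foundation bottle stands upright in its empty compartment, and the arm never reached for the other cosmetics; no verdict came back.

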